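# Swap the parts trays of the gearbox rebuild stand

### The job

On the tray stand, first push the blue-lipped tray, which was left standing out, fully home. Then hook a fingertip behind the lip of the yellow-lipped tray and draw it all the way out to its stop, so that the bearing race in it comes clear of the deck. Pinch and lift nothing: the gear and the race just ride in their trays untouched, and everything else stays where it stands.

Things in the scene. Friction and masses are not known exactly. Their poses are not given: they have to be found in the camera images.
- blue_tray_lip (a point): middle of the top edge of the upright blue lip of the blue tray, which starts partly out (left or right lane). Lip 8 mm thick (x), 125 mm wide (y), top edge 64 mm above the work surface. +x is level, inwards along the rail, away from the robot; the tray draws out along -x; z up. Behind the lip the tray is empty for 70 mm, its floor 44 mm below the edge; then the gear. Moves with the tray
- yellow_tray_lip (a point): middle of the top edge of the upright yellow lip of the yellow tray, which starts home (left or right lane). Lip 8 mm thick (x), 125 mm wide (y), top edge 64 mm above the work surface. +x is level, inwards along the rail, away from the robot; the tray draws out along -x; z up. Behind the lip the tray is empty for 70 mm, its floor 44 mm below the edge; then the race. Moves with the tray
- blue_tray (a joint): travel of the blue tray along its rail in m: 0 = fully home, grows as it draws out towards the robot, 0.110 = against its outer stop. Hard stops at both ends; it slides with about 2.5 N of friction (a little more when moving fast) and stays where it is left; it cannot be lifted off the rail
- yellow_tray (a joint): travel of the yellow tray along its rail in m: 0 = fully home, grows as it draws out towards the robot, 0.110 = against its outer stop. Hard stops at both ends; it slides with about 2.5 N of friction (a little more when moving fast) and stays where it is left; it cannot be lifted off the rail
- blue_tray_face: outer half (4 mm) of the blue lip, the face towards the robot; origin at its middle, 24 mm below the lip's top edge; moves with the tray
- blue_tray_back: inner half (4 mm) of the blue lip, the face away from the robot; origin at its middle, 24 mm below the lip's top edge; moves with the tray
- yellow_tray_face: outer half (4 mm) of the yellow lip, the face towards the robot; origin at its middle, 24 mm below the lip's top edge; moves with the tray
- yellow_tray_back: inner half (4 mm) of the yellow lip, the face away from the robot; origin at its middle, 24 mm below the lip's top edge; moves with the tray
- stand: fixed steel tray stand, 300 mm wide (y): two aluminium trays side by side, 136 mm apart, side walls 33 mm above the work surface; over their rear part a deck of dark bars, top 82 mm high, that begins 105 mm behind the lip of a tray that is home. Origin on the work surface between the lanes, x along the rails away from the robot; lip of a home tray at x = -120 mm
- race: loose steel bearing race, ring 72 mm across, 22 mm high, lying in the yellow tray, partly under the deck at the start; origin at the centre of its underside
- gear: loose brass gear with a steel boss, 71 mm across, 26 mm high, lying in the blue tray; origin at the centre of its underside
- hub: rusty flanged hub, 90 mm across, 66 mm high, standing on the deck; origin at its underside. Leave alone
- grease_pot: white pot with a red cap, 66 mm across, 70 mm high, standing on the deck; origin at its underside. Leave alone
- oil_bottle: grey bottle with a yellow label, 68 mm across, 190 mm high, on the right of the cart; origin at its underside. Leave alone
- screwdriver: screwdriver with an orange handle, lying on the left of the cart. Leave alone
- cup: steel cup, 72 mm across, 75 mm high, on the left of the cart; origin at its underside. Leave alone
- spanner: steel spanner lying on the right of the cart. Leave alone
There are look-alikes about, which are no part of the job. Of the things that look like the gear, the smallest one is meant.

How it is judged:
On the way, in this order (a step that is already met when the one before it is completed fails the run):
1. the blue tray is pushed fully home (value of joint blue_tray below 0.006 m), for 0.2 s.
2. the yellow tray is drawn out to its stop (value of joint yellow_tray above 0.102 m), for 0.2 s.
At the end, for the whole second after the job is handed in: the blue tray is home to within 6 mm, the yellow tray is out to within 8 mm of its stop, and the gear and the bearing race lie still and flat in their own trays, 100 to 190 mm behind the lip and within 25 mm of the tray's middle line (value of joint blue_tray below 0.006 m and value of joint yellow_tray above 0.102 m and x of race in the frame of yellow_tray_lip between 0.1 and 0.19 m and y of race in the frame of yellow_tray_lip between -0.025 and 0.025 m and z of race in the frame of yellow_tray_lip below -0.035 m and linear speed of each of race, gear below 0.02 m/s and x of gear in the frame of blue_tray_lip between 0.1 and 0.19 m and y of gear in the frame of blue_tray_lip between -0.025 and 0.025 m and z of gear in the frame of blue_tray_lip below -0.035 m); the robot touches nothing.
It fails at once if a bystander (hub, grease pot, oil bottle, screwdriver, cup or spanner) was shifted more than 20 mm (distance of any of hub, grease_pot, oil_bottle, screwdriver, cup, spanner from where it was at the start of the episode above 0.02 m).
It fails at once if the robot touched the gear or the bearing race (contact force between any of the fingers, the arm and race above 0.5 N or contact force between any of the fingers, the arm and gear above 0.5 N).
It fails at once if the gear or the bearing race was lifted or tipped ((height (world z) of race above 0.032 m or angle between race's own z axis and vertical above 0.3 rad) or (height (world z) of gear above 0.032 m or angle between gear's own z axis and vertical above 0.3 rad)).
It fails at once if a tray's lip was pinched: pressed on its inner and its outer face at once ((contact force between the fingers and blue_tray_face above 1 N and contact force between the fingers and blue_tray_back above 1 N) or (contact force between the fingers and yellow_tray_face above 1 N and contact force between the fingers and yellow_tray_back above 1 N)).
It also fails if it takes over 40 s, if anything falls off the work surface, if the arm or the gripper's body presses on something with over 40 N, if the wrist force passes 120 N, or if a joint passes its speed limit or range.

### The arm

A 7-joint arm with a two-finger parallel gripper is mounted at the origin on the work surface. World frame = base frame: x ahead of the robot, y to its left, z up, the work surface at z = 0. Lengths are in m, angles in rad, forces in N, time in s.
With the tool pointing down it reaches from about 0.35 to 0.9 m from the base axis. Payload 8.1 kg.
Tool frame: the origin (TCP) lies at the very end of the fingers, on their centre line; the grasp point (between the pads) lies grip_point_offset behind it (grip_point_offset is the distance from the TCP to the grasp point, in m); z points along the fingers, y is the direction in which the jaws open and shut (so a half turn about z gives the same grasp; the last joint's range is limited). The gripper opens to 92 mm and grips with 3 to 60 N. Pads are 19 mm wide; open, the fingers measure 130 mm over their backs; the gripper's body (75 mm by 190 mm) begins 47 mm behind the grasp point.
Start: joints at [-1.429, 0.434, 0.025, 1.573, -0.012, 1.134, -0.075], TCP at [0.152, 0.606, 0.227] pointing down, gripper open.
Joint ranges: [-2.62, 2.62], [-0.44, 2.09], [-1.27, 1.32], [0.08, 2.57], [-1.32, 4.46], [0.12, 2], [-2.74, 2.74]. Speed limits (rad/s): [2.22, 2.22, 3.01, 3.01, 3.14, 3.14, 3.14].

### API

Orientations are given as a rotation vector (axis times angle).
In Python, from cell import * gives the robot as it stands.
- The arm moves only by the tool drive_tool, never from a script. Its argument "increments" is a list of rows, each an object of numbers: "grip": the gripper's target within -1 to 1 (shut at 1, half-way at 0, fully open at -1); "tx", "ty", "tz": the shift along the world's x, y, z normalised to -1 to 1, where 1 is 400 mm; "turn": the turn about the world's z normalised to -1 to 1, where 1 is 60 degrees. In form: [{"grip": .., "tx": .., "ty": .., "tz": .., "turn": ..}, ...]. A call has 1 to 20 rows; each row is the pose to reach, as a shift and turn from the pose measured when the call began; what a row does not reach only later rows make up. A row lasts 1/10 s, in which the tool goes at most 50 mm and 8.59 degrees, less where a joint would pass 70% of its speed; a pose out of reach is approached as far as the arm can. A call with a number of a shift or a turn outside -1 to 1 is refused whole. A call with a gripper value outside its range is refused whole. The fingers move at their own pace and stop on an object; "newtons" is the grip in N (left out, the last holds). Time passes only in rows, so rows that repeat a pose let the fingers close. It gives the time, the measured TCP pose, the force and the opening at its end, in the units of the state.
- observe(): the state, without advancing time (a new reading comes with each control period).
- get_image(name): name is "side" or "top"; returns the picture (384x512x3 uint8, red, green, blue); there is no depth.
- camera_info(name): a dict with "fx", "fy", "cx", "cy" (pixels), "distortion" ([k1, k2, p1, p2, k3] as OpenCV has them; the pictures are not rectified), "eye" and "rotation" of the camera in the world. Camera axes: x right, y down, z forward; pixel columns grow to the right and rows downward; lengths in m; the calibration is good to about 2 mm. A picture is of the moment at which its call begins. camera_info takes no time and is no camera call.
- sign_off(): hands the job in, once; it reports no verdict.
The state is a dict: "clock": time; "joints": joint angles; "dq": joint speeds; "joint_efforts": joint torques, N m; "position": TCP position; "ee_rot": TCP orientation; "force": force on the tool from outside, world axes, zero at the start; "ft_torque": the same for the moment, N m; "width": opening from 0.0 (shut) to 1.0 (fully open).
Only numpy, scipy, OpenCV 4.12 (cv2) and the standard library are available. Lean on these libraries where they do the work, as an engineer would, in place of code of your own. Each camera call takes 0.05 s, during which the arm holds its last target. There are 200 camera calls.

## Working session

There is one attempt and no reset: what is moved stays moved. The work goes in short steps, Python scripts to look and compute and a tool call to move; the robot and the scene stay as the last step left them, time stands still between calls to the robot, and variables do not carry over. Pictures are saved under pics/ and viewed, about 8 in all and at most 12, crops included, and the job is handed in when it is done.

Besides the shell and the picture viewer there is one more tool, called as name(argument=value, ...) on one line, values as JSON. drive_tool: Moves the arm, as the interface text tells. Its arguments: {"type":"object","properties":{"increments":{"type":"array","items":{"type":"object","properties":{"grip":{"type":"number"},"tx":{"type":"number"},"ty":{"type":"number"},"tz":{"type":"number"},"turn":{"type":"number"}}}},"newtons":{"type":"number"}},"required":["increments"]}

```bash
mkdir -p pics; ls
python3 - <<'E'
from cell import *
import cv2,numpy as np
a=get_image("top");b=get_image("side")
cv2.imwrite("pics/top0.png",a[:,:,::-1]);cv2.imwrite("pics/side0.png",b[:,:,::-1])
for n in("top","side"):print(camera_info(n))
s=observe();print(s["clock"],s["position"],s["ee_rot"],s["force"],s["width"])
E
```

```text
pics
{'fx': 353.01144307580023, 'fy': 353.01144307580023, 'cx': 254.55420350402628, 'cy': 187.24725795558848, 'distortion': array([-0.06632391,  0.        ,  0.        ,  0.        ,  0.        ]), 'eye': array([ 0.56238735, -0.02620196,  1.1402922 ]), 'rotation': array([-2.19678597,  2.19241924, -0.05335361])}
{'fx': 437.59569344890355, 'fy': 437.59569344890355, 'cx': 250.5811035231822, 'cy': 196.16329971321082, 'distortion': array([0.0111697, 0.       , 0.       , 0.       , 0.       ]), 'eye': array([0.55553355, 0.93985483, 0.94906206]), 'rotation': array([-0.08590081,  2.84195427, -1.24344896])}
0.1 [0.15142661 0.60591658 0.22603633] [-3.83745965e-01 -3.11800633e+00  2.16642209e-03] [ 1.23550711 -0.09921343 -0.29176399] 1.00115435988547
```

View pics/top0.png

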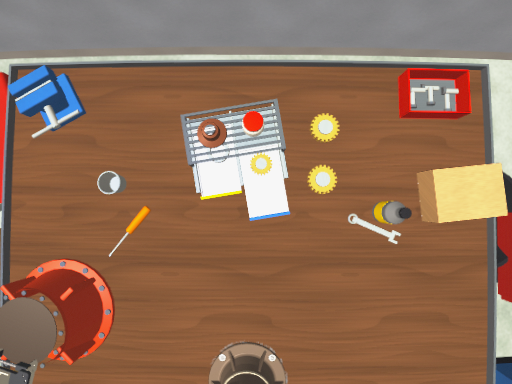

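View pics/side0.png

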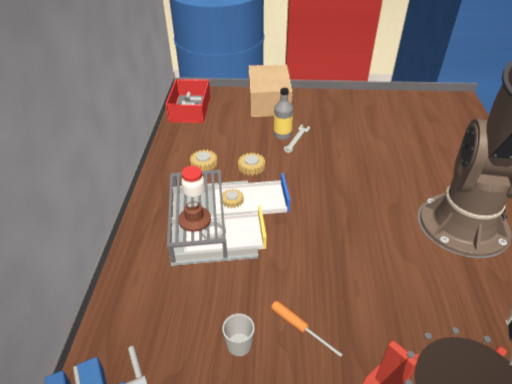

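Top view: the yellow lip is on the left lane near (221,194), home. The blue lip is on the right near (269,215), standing out. Gear look-alikes are at (325,127), (322,180) and (261,163). The one at (261,163) is the smallest and lies in the blue tray, so it is the gear. I'll measure the lips and confirm the gear in a crop.

```bash
cat > h.py <<'E'
from cell import *
import cv2,numpy as np
def ray(n,px,z):
    c=camera_info(n);K=np.array([[c["fx"],0,c["cx"]],[0,c["fy"],c["cy"]],[0,0,1]])
    u=cv2.undistortPoints(np.float64(px).reshape(-1,1,2),K,c["distortion"]).reshape(-1,2)
    R=np.array(c["rotation"]);R=cv2.Rodrigues(R)[0] if R.ndim==1 else R
    d=np.c_[u,np.ones(len(u))]@R.T
    return c["eye"]+d*((z-c["eye"][2])/d[:,2])[:,None]
def lips(n="top"):
    im=get_image(n);h=cv2.cvtColor(im,cv2.COLOR_RGB2HSV)
    roi=np.zeros(h.shape[:2],np.uint8)
    if n=="top":roi[120:300,170:300]=1
    else:roi[150:270,230:330]=1
    out={}
    for k,lo,hi in(("yellow",(24,150,120),(34,255,255)),("blue",(100,130,80),(125,255,255))):
        m=cv2.inRange(h,lo,hi)*roi
        cnt=max(cv2.findContours(m,0,2)[0],key=cv2.contourArea)if m.any() else None
        if cnt is None: print(k,"none");continue
        r=cv2.minAreaRect(cnt);p=ray(n,cv2.boxPoints(r),.064)[:,:2]
        c=p.mean(0);e=[p[1]-p[0],p[2]-p[1]];L=max(e,key=np.linalg.norm);w=min(e,key=np.linalg.norm)
        if L[1]<0:L=-L
        print(n,k,"px",np.round(r[0],1),"xy",c.round(4),"len",np.linalg.norm(L).round(4),"thick",np.linalg.norm(w).round(4),"yaw",np.degrees(np.arctan2(-L[0],L[1])).round(2))
        out[k]=c
    return im,out
E
python3 - <<'E'
from h import *
im,o=lips();im2,_=lips("side")
cv2.imwrite("pics/crop.png",cv2.resize(im[85:235,170:350],None,fx=4,fy=4,interpolation=2)[:,:,::-1])
for n,p in(("stand corners",[(182,113),(277,100),(286,148)]),):print(ray("top",p,.082).round(3))
E
```

```text
top yellow px [261.  163.2] xy [ 0.6909 -0.0432] len 0.0593 thick 0.0575 yaw 80.73
top blue px [269.4 215.6] xy [ 0.5309 -0.0692] len 0.1211 thick 0.008 yaw 9.54
yellow none
side blue px [285.4 191.8] xy [ 0.5276 -0.0444] len 0.1615 thick 0.0122 yaw 9.45
[[ 0.843  0.198  0.082]
 [ 0.883 -0.092  0.082]
 [ 0.735 -0.119  0.082]]
```

View pics/crop.png

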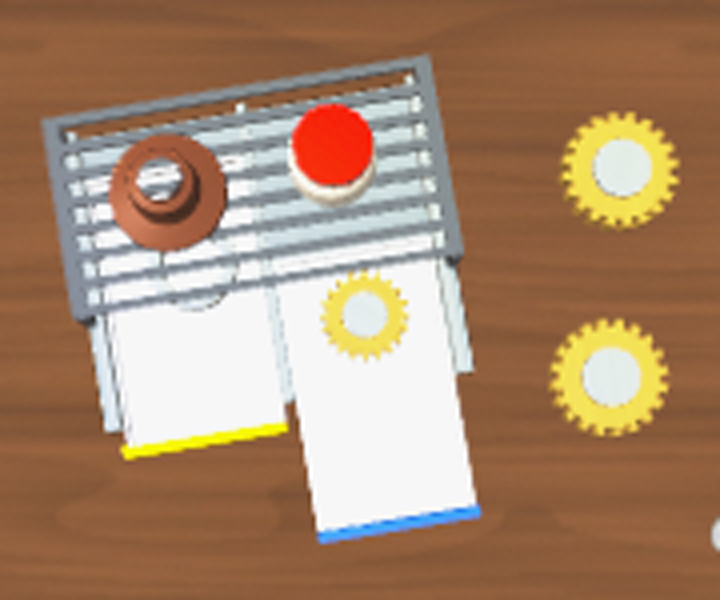

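The crop confirms it: the gear in the blue tray is clearly the smallest, the hub and pot stand on the deck, and the race is partly under the deck in the yellow tray. I'll fix the yellow mask and work out the moves.

```bash
sed -i 's/m=cv2.inRange(h,lo,hi)\*roi/m=cv2.inRange(h,lo,hi)*roi\n        if n=="top":m[:183]=0/; s/(24,150,120)/(22,190,120)/' h.py
python3 - <<'E'
from h import *
try: print("gpo",grip_point_offset)
except Exception as e: print(e)
im,o=lips()
from scipy.spatial.transform import Rotation as R
y=o["yellow"];b=o["blue"];a=np.radians(9.4);X=np.array([np.cos(a),np.sin(a)]);Y=np.array([-X[1],X[0]])
print("travel blue",(y-b)@X,"lat",(y-b)@Y)
s=observe();p=s["position"];M=R.from_rotvec(s["ee_rot"]).as_matrix()
print(p,M.round(3),"jaw yaw",np.degrees(np.arctan2(M[1,1],M[0,1])))
for n,q in(("pre",b-.07*X),("contact",b-.0135*X),("home",b+((y-b)@X-.0135)*X)):print(n,q.round(4),((q-p[:2])/.4).round(3))
E
```

```text
gpo 0.0188
top yellow px [220.6 194.8] xy [0.5937 0.0798] len 0.1266 thick 0.0099 yaw 8.25
top blue px [269.4 215.6] xy [ 0.5309 -0.0692] len 0.1211 thick 0.008 yaw 9.54
travel blue 0.08635015419879975 lat 0.13678632903196075
[0.15145812 0.60614393 0.22635898] [[-0.97   0.242 -0.   ]
 [ 0.242  0.97  -0.001]
 [-0.    -0.001 -1.   ]] jaw yaw 75.96956277004708
pre [ 0.4618 -0.0807] [ 0.776 -1.717]
contact [ 0.5175 -0.0714] [ 0.915 -1.694]
home [ 0.6027 -0.0573] [ 1.128 -1.659]
```

drive_tool(increments=[{"grip": 1,"tx": 0.67,"ty": -0.89,"tz": 0,"turn": 0.385},{"grip": 1,"tx": 0.67,"ty": -0.89,"tz": 0,"turn": 0.385},{"grip": 1,"tx": 0.67,"ty": -0.89,"tz": 0,"turn": 0.385},{"grip": 1,"tx": 0.67,"ty": -0.89,"tz": 0,"turn": 0.385},{"grip": 1,"tx": 0.67,"ty": -0.89,"tz": 0,"turn": 0.385},{"grip": 1,"tx": 0.67,"ty": -0.89,"tz": 0,"turn": 0.385},{"grip": 1,"tx": 0.67,"ty": -0.89,"tz": 0,"turn": 0.385},{"grip": 1,"tx": 0.67,"ty": -0.89,"tz": 0,"turn": 0.385},{"grip": 1,"tx": 0.67,"ty": -0.89,"tz": 0,"turn": 0.385},{"grip": 1,"tx": 0.67,"ty": -0.89,"tz": 0,"turn": 0.385},{"grip": 1,"tx": 0.67,"ty": -0.89,"tz": 0,"turn": 0.385},{"grip": 1,"tx": 0.67,"ty": -0.89,"tz": 0,"turn": 0.385}], newtons=20)

```text
clock: 1.45
position: [0.4188, 0.2512, 0.2263]
ee_rot: [0.251, -3.131, 0.0]
force: [1.3, 0.6, 0.6]
width: 0.022
```

drive_tool(increments=[{"grip": 1,"tx": 0.1,"ty": -0.83},{"grip": 1,"tx": 0.1,"ty": -0.83},{"grip": 1,"tx": 0.1,"ty": -0.83},{"grip": 1,"tx": 0.1,"ty": -0.83},{"grip": 1,"tx": 0.1,"ty": -0.83},{"grip": 1,"tx": 0.1,"ty": -0.83},{"grip": 1,"tx": 0.1,"ty": -0.83},{"grip": 1,"tx": 0.1,"ty": -0.83},{"grip": 1,"tx": 0.1,"ty": -0.83},{"grip": 1,"tx": 0.1,"ty": -0.83,"tz": -0.25},{"grip": 1,"tx": 0.1,"ty": -0.83,"tz": -0.25},{"grip": 1,"tx": 0.1,"ty": -0.83,"tz": -0.25},{"grip": 1,"tx": 0.1,"ty": -0.83,"tz": -0.47},{"grip": 1,"tx": 0.1,"ty": -0.83,"tz": -0.47},{"grip": 1,"tx": 0.1,"ty": -0.83,"tz": -0.47},{"grip": 1,"tx": 0.1,"ty": -0.83,"tz": -0.47}])

```text
invalid input
```

Run:
```python
from h import *
a=get_image("top");b=get_image("side")
v=np.hstack([cv2.resize(a[130:280,180:310],None,fx=3,fy=3),cv2.resize(b[130:280,170:300],None,fx=3,fy=3)])
cv2.imwrite("pics/pre.png",v[:,:,::-1])
```

```text
(no output)
```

View pics/pre.png

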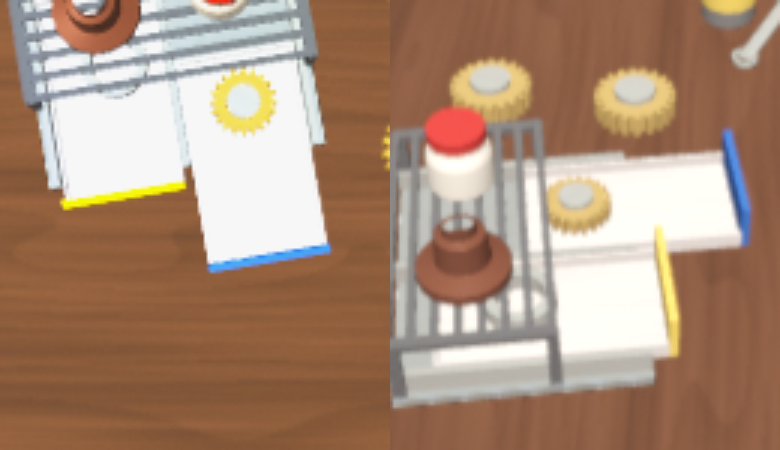

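The move was refused because every field must be given in each row. The picture shows the trays unchanged. I'll resend it with all fields filled in.

drive_tool(increments=[{"grip": 1,"tx": 0.1,"ty": -0.83,"tz": 0,"turn": 0},{"grip": 1,"tx": 0.1,"ty": -0.83,"tz": 0,"turn": 0},{"grip": 1,"tx": 0.1,"ty": -0.83,"tz": 0,"turn": 0},{"grip": 1,"tx": 0.1,"ty": -0.83,"tz": 0,"turn": 0},{"grip": 1,"tx": 0.1,"ty": -0.83,"tz": 0,"turn": 0},{"grip": 1,"tx": 0.1,"ty": -0.83,"tz": 0,"turn": 0},{"grip": 1,"tx": 0.1,"ty": -0.83,"tz": 0,"turn": 0},{"grip": 1,"tx": 0.1,"ty": -0.83,"tz": 0,"turn": 0},{"grip": 1,"tx": 0.1,"ty": -0.83,"tz": -0.25,"turn": 0},{"grip": 1,"tx": 0.1,"ty": -0.83,"tz": -0.25,"turn": 0},{"grip": 1,"tx": 0.1,"ty": -0.83,"tz": -0.25,"turn": 0},{"grip": 1,"tx": 0.1,"ty": -0.83,"tz": -0.47,"turn": 0},{"grip": 1,"tx": 0.1,"ty": -0.83,"tz": -0.47,"turn": 0},{"grip": 1,"tx": 0.1,"ty": -0.83,"tz": -0.47,"turn": 0}])

```text
clock: 2.95
position: [0.4569, -0.0789, 0.0366]
ee_rot: [0.255, -3.125, -0.002]
force: [-0.8, 0.1, 0.6]
width: 0.003
```

Run:
```python
from h import *
a=get_image("top");b=get_image("side")
v=np.hstack([cv2.resize(a[130:280,180:310],None,fx=3,fy=3),cv2.resize(b[130:280,200:330],None,fx=3,fy=3)])
cv2.imwrite("pics/pre2.png",v[:,:,::-1]);s=observe();print(s["clock"],s["position"])
```

```text
3.05 [ 0.45939222 -0.07979826  0.03992696]
```

View pics/pre2.png

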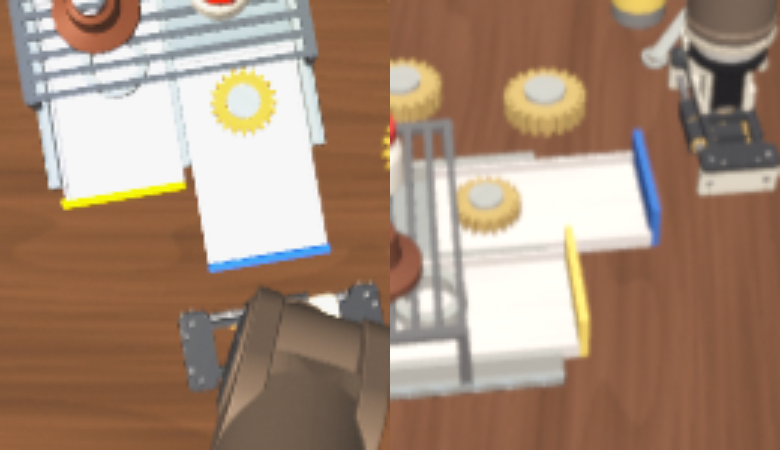

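Both fingers are shut and aligned in front of the blue lip, about 55 mm short of contact. Next is the push along the rail.

drive_tool(increments=[{"grip": 1,"tx": 0.05,"ty": 0.008,"tz": 0,"turn": 0},{"grip": 1,"tx": 0.1,"ty": 0.016,"tz": 0,"turn": 0},{"grip": 1,"tx": 0.125,"ty": 0.02,"tz": 0,"turn": 0},{"grip": 1,"tx": 0.14,"ty": 0.022,"tz": 0,"turn": 0},{"grip": 1,"tx": 0.155,"ty": 0.025,"tz": 0,"turn": 0},{"grip": 1,"tx": 0.17,"ty": 0.027,"tz": 0,"turn": 0},{"grip": 1,"tx": 0.19,"ty": 0.03,"tz": 0,"turn": 0},{"grip": 1,"tx": 0.21,"ty": 0.033,"tz": 0,"turn": 0},{"grip": 1,"tx": 0.23,"ty": 0.036,"tz": 0,"turn": 0},{"grip": 1,"tx": 0.25,"ty": 0.04,"tz": 0,"turn": 0},{"grip": 1,"tx": 0.27,"ty": 0.043,"tz": 0,"turn": 0},{"grip": 1,"tx": 0.29,"ty": 0.046,"tz": 0,"turn": 0},{"grip": 1,"tx": 0.305,"ty": 0.048,"tz": 0,"turn": 0},{"grip": 1,"tx": 0.315,"ty": 0.05,"tz": 0,"turn": 0},{"grip": 1,"tx": 0.325,"ty": 0.052,"tz": 0,"turn": 0},{"grip": 1,"tx": 0.33,"ty": 0.053,"tz": 0,"turn": 0}])

```text
clock: 4.65
position: [0.5918, -0.0586, 0.0398]
ee_rot: [-0.254, 3.131, -0.0]
force: [-3.2, 0.1, -1.4]
width: 0.005
```

Run:
```python
from h import *
lips();lips("side")
s=observe();print(s["clock"],s["position"],s["force"])
```

```text
top yellow px [216.1 195.5] xy [0.5915 0.0935] len 0.099 thick 0.0099 yaw 7.98
blue none
yellow none
side blue px [261.  202.5] xy [0.5979 0.0095] len 0.0383 thick 0.0059 yaw 2.69
4.75 [ 0.59203187 -0.0587763   0.03997893] [-0.66854933  1.08073693 -0.47184133]
```

drive_tool(increments=[{"grip": 1,"tx": 0.008,"ty": 0.001,"tz": 0,"turn": 0},{"grip": 1,"tx": 0.015,"ty": 0.002,"tz": 0,"turn": 0},{"grip": 1,"tx": 0.02,"ty": 0.003,"tz": 0,"turn": 0},{"grip": 1,"tx": 0.025,"ty": 0.004,"tz": 0,"turn": 0}])

```text
clock: 5.15
position: [0.6022, -0.0572, 0.04]
ee_rot: [-0.254, 3.131, -0.001]
force: [-2.8, 0.5, 0.0]
width: 0.002
```

drive_tool(increments=[{"grip": 1,"tx": 0.006,"ty": 0.001,"tz": 0,"turn": 0},{"grip": 1,"tx": 0.012,"ty": 0.002,"tz": 0,"turn": 0}])

```text
clock: 5.35
position: [0.6024, -0.0572, 0.0395]
ee_rot: [0.252, -3.124, -0.001]
force: [-24.4, -1.7, 17.0]
width: 0.009
```

The force jumped from 3 N to 24 N and the tool stalled at x = 0.602, so the tray is against its stop. I'll hold briefly, back off and rise.

drive_tool(increments=[{"grip": 1,"tx": 0.006,"ty": 0.001,"tz": 0,"turn": 0},{"grip": 1,"tx": 0.006,"ty": 0.001,"tz": 0,"turn": 0},{"grip": 1,"tx": 0.006,"ty": 0.001,"tz": 0,"turn": 0},{"grip": 1,"tx": -0.1,"ty": -0.016,"tz": 0,"turn": 0},{"grip": 1,"tx": -0.2,"ty": -0.032,"tz": 0,"turn": 0},{"grip": 1,"tx": -0.3,"ty": -0.05,"tz": 0.1,"turn": 0},{"grip": 1,"tx": -0.4,"ty": -0.06,"tz": 0.25,"turn": 0},{"grip": 1,"tx": -0.4,"ty": -0.06,"tz": 0.37,"turn": 0},{"grip": 1,"tx": -0.4,"ty": -0.06,"tz": 0.37,"turn": 0},{"grip": 1,"tx": -0.4,"ty": 0.1,"tz": 0.37,"turn": 0},{"grip": 1,"tx": -0.4,"ty": 0.2,"tz": 0.37,"turn": 0},{"grip": 1,"tx": -0.4,"ty": 0.2,"tz": 0.37,"turn": 0}])

```text
clock: 6.55
position: [0.4437, 0.0288, 0.1884]
ee_rot: [0.263, -3.126, -0.005]
force: [0.1, -0.4, -0.3]
width: 0.006
```

Run:
```python
from h import *
im,o=lips();b=get_image("side")
s=observe();p=s["position"];print(s["clock"],p,s["force"],s["ee_rot"])
v=np.hstack([cv2.resize(im[90:260,180:310],None,fx=3,fy=3),cv2.resize(b[130:300,170:300],None,fx=3,fy=3)])
cv2.imwrite("pics/mid.png",v[:,:,::-1])
y=o["yellow"];d=o["blue"]-y;print("yaw",np.degrees(np.arctan2(d[0],-d[1])))
a=np.radians(9.2);X=np.array([np.cos(a),np.sin(a)]);print("along",d@X)
for k in(.03,.035,.04,-.08,-.11):
    q=y+k*X;print(k,q.round(4),((q-p[:2])/.4).round(3))
```

```text
top yellow px [220.6 194.8] xy [0.5937 0.0798] len 0.1266 thick 0.0099 yaw 8.25
top blue px [264.5 187.3] xy [ 0.6171 -0.0543] len 0.1216 thick 0.0073 yaw 9.9
6.65 [0.44338921 0.02407002 0.18800655] [-0.54731831 -0.02477578 -0.45663517] [ 2.57109742e-01 -3.12535535e+00 -9.98394997e-04]
yaw 9.881220826653372
along 0.0016187206272359842
0.03 [0.6233 0.0846] [0.45  0.151]
0.035 [0.6283 0.0854] [0.462 0.153]
0.04 [0.6332 0.0862] [0.475 0.155]
-0.08 [0.5147 0.067 ] [0.178 0.107]
-0.11 [0.4851 0.0622] [0.104 0.095]
```

View pics/mid.png

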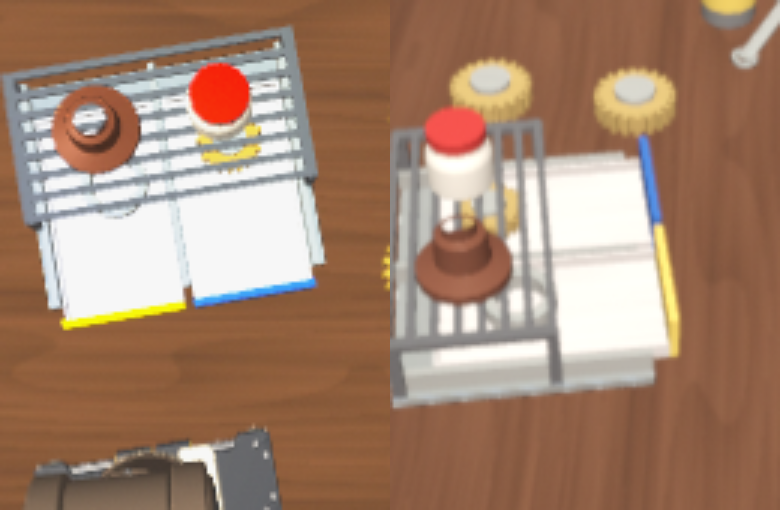

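The blue tray is home: both lips line up, and the gear is under the deck. Next I'll lower the closed fingers about 33 mm behind the yellow lip.

drive_tool(increments=[{"grip": 1,"tx": 0.12,"ty": 0.06,"tz": 0,"turn": 0},{"grip": 1,"tx": 0.23,"ty": 0.1,"tz": 0,"turn": 0},{"grip": 1,"tx": 0.34,"ty": 0.14,"tz": 0,"turn": 0},{"grip": 1,"tx": 0.456,"ty": 0.153,"tz": 0,"turn": 0},{"grip": 1,"tx": 0.456,"ty": 0.153,"tz": 0,"turn": 0},{"grip": 1,"tx": 0.456,"ty": 0.153,"tz": -0.1,"turn": 0},{"grip": 1,"tx": 0.456,"ty": 0.153,"tz": -0.2,"turn": 0},{"grip": 1,"tx": 0.456,"ty": 0.153,"tz": -0.2,"turn": 0}])

```text
clock: 7.45
position: [0.6224, 0.0825, 0.1032]
ee_rot: [0.253, -3.117, 0.003]
force: [-0.8, 0.1, -0.1]
width: 0.004
```

Run:
```python
from h import *
b=get_image("side")
s=observe();p=s["position"];print(s["clock"],p,s["force"],s["ee_rot"])
cv2.imwrite("pics/hook.png",cv2.resize(b[100:280,150:350],None,fx=3,fy=3)[:,:,::-1])
```

```text
7.5 [0.62414659 0.08301192 0.10628849] [ 0.43895592 -0.31339811  0.20857872] [ 2.53467373e-01 -3.12082558e+00  1.61236035e-03]
```

View pics/hook.png

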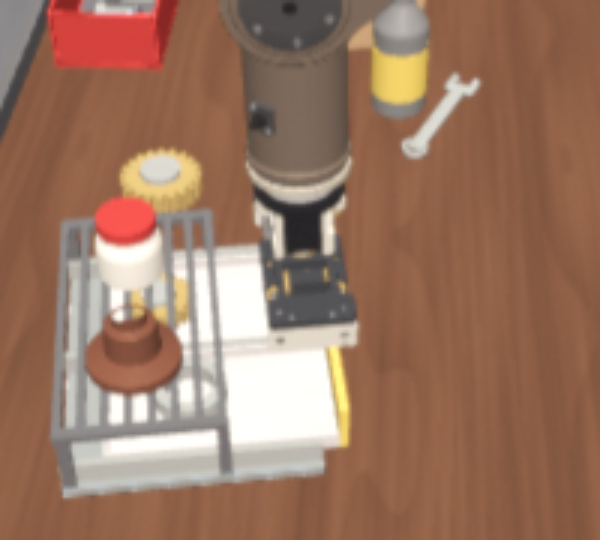

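The gripper is above the gap behind the yellow lip, clear of the hub and pot. I'll descend and check force.

drive_tool(increments=[{"grip": 1,"tx": 0,"ty": 0.004,"tz": -0.06,"turn": 0},{"grip": 1,"tx": 0,"ty": 0.004,"tz": -0.12,"turn": 0},{"grip": 1,"tx": 0,"ty": 0.004,"tz": -0.18,"turn": 0},{"grip": 1,"tx": 0,"ty": 0.004,"tz": -0.18,"turn": 0}])

```text
clock: 7.9
position: [0.6237, 0.0836, 0.0341]
ee_rot: [0.252, -3.119, 0.003]
force: [-0.4, -0.2, -0.3]
width: 0.006
```

drive_tool(increments=[{"grip": 1,"tx": -0.015,"ty": -0.002,"tz": 0,"turn": 0},{"grip": 1,"tx": -0.03,"ty": -0.005,"tz": 0,"turn": 0},{"grip": 1,"tx": -0.04,"ty": -0.006,"tz": 0,"turn": 0},{"grip": 1,"tx": -0.05,"ty": -0.008,"tz": 0,"turn": 0},{"grip": 1,"tx": -0.06,"ty": -0.01,"tz": 0,"turn": 0},{"grip": 1,"tx": -0.075,"ty": -0.012,"tz": 0,"turn": 0},{"grip": 1,"tx": -0.09,"ty": -0.014,"tz": 0,"turn": 0},{"grip": 1,"tx": -0.11,"ty": -0.018,"tz": 0,"turn": 0},{"grip": 1,"tx": -0.13,"ty": -0.021,"tz": 0,"turn": 0},{"grip": 1,"tx": -0.15,"ty": -0.024,"tz": 0,"turn": 0},{"grip": 1,"tx": -0.17,"ty": -0.027,"tz": 0,"turn": 0},{"grip": 1,"tx": -0.19,"ty": -0.03,"tz": 0,"turn": 0},{"grip": 1,"tx": -0.21,"ty": -0.034,"tz": 0,"turn": 0},{"grip": 1,"tx": -0.23,"ty": -0.037,"tz": 0,"turn": 0},{"grip": 1,"tx": -0.25,"ty": -0.04,"tz": 0,"turn": 0},{"grip": 1,"tx": -0.265,"ty": -0.042,"tz": 0,"turn": 0},{"grip": 1,"tx": -0.275,"ty": -0.044,"tz": 0,"turn": 0},{"grip": 1,"tx": -0.285,"ty": -0.046,"tz": 0,"turn": 0}])

```text
clock: 9.7
position: [0.5092, 0.0653, 0.0339]
ee_rot: [0.252, -3.119, 0.002]
force: [3.9, -0.5, -0.6]
width: 0.001
```

drive_tool(increments=[{"grip": 1,"tx": -0.008,"ty": -0.001,"tz": 0,"turn": 0},{"grip": 1,"tx": -0.016,"ty": -0.002,"tz": 0,"turn": 0},{"grip": 1,"tx": -0.022,"ty": -0.003,"tz": 0,"turn": 0}])

```text
clock: 10.0
position: [0.5003, 0.0641, 0.0339]
ee_rot: [0.252, -3.119, 0.002]
force: [11.2, -0.2, -2.7]
width: 0.004
```

drive_tool(increments=[{"grip": 1,"tx": -0.006,"ty": -0.001,"tz": 0,"turn": 0},{"grip": 1,"tx": -0.01,"ty": -0.002,"tz": 0,"turn": 0}])

```text
clock: 10.2
position: [0.5003, 0.0642, 0.0345]
ee_rot: [0.254, -3.127, 0.002]
force: [17.5, 1.8, -11.8]
width: 0.004
```

The tool stalled at x = 0.500 with force rising to 17 N, so the tray is at its outer stop. I'll hold, unhook with a small inward move, rise, and step left and back for a clear view.

drive_tool(increments=[{"grip": 1,"tx": -0.005,"ty": -0.001,"tz": 0,"turn": 0},{"grip": 1,"tx": -0.005,"ty": -0.001,"tz": 0,"turn": 0},{"grip": 1,"tx": -0.005,"ty": -0.001,"tz": 0,"turn": 0},{"grip": 1,"tx": 0.02,"ty": 0.003,"tz": 0,"turn": 0},{"grip": 1,"tx": 0.035,"ty": 0.006,"tz": 0,"turn": 0},{"grip": 1,"tx": 0.035,"ty": 0.006,"tz": 0.1,"turn": 0},{"grip": 1,"tx": 0.035,"ty": 0.006,"tz": 0.22,"turn": 0},{"grip": 1,"tx": 0.035,"ty": 0.006,"tz": 0.34,"turn": 0},{"grip": 1,"tx": 0.035,"ty": 0.006,"tz": 0.4,"turn": 0},{"grip": 1,"tx": 0,"ty": 0.1,"tz": 0.4,"turn": 0},{"grip": 1,"tx": -0.1,"ty": 0.2,"tz": 0.4,"turn": 0},{"grip": 1,"tx": -0.2,"ty": 0.3,"tz": 0.4,"turn": 0},{"grip": 1,"tx": -0.2,"ty": 0.4,"tz": 0.4,"turn": 0},{"grip": 1,"tx": -0.2,"ty": 0.5,"tz": 0.4,"turn": 0},{"grip": 1,"tx": -0.2,"ty": 0.5,"tz": 0.4,"turn": 0},{"grip": 1,"tx": -0.2,"ty": 0.5,"tz": 0.4,"turn": 0}])

```text
clock: 11.8
position: [0.4196, 0.2648, 0.1941]
ee_rot: [0.257, -3.125, 0.003]
force: [0.2, -1.0, -0.2]
width: 0.01
```

Run:
```python
from h import *
im,o=lips();b=get_image("side")
s=observe();print(s["clock"],s["position"],s["force"])
v=np.hstack([cv2.resize(im[90:260,180:310],None,fx=3,fy=3),cv2.resize(b[130:300,170:300],None,fx=3,fy=3)])
cv2.imwrite("pics/end.png",v[:,:,::-1])
a=np.radians(9.4);X=np.array([np.cos(a),np.sin(a)])
print("yellow out",(np.array([.5937,.0798])-o["yellow"])@X,"blue moved in",(o["blue"]-[.5309,-.0692])@X,"blue ahead of yellow",(o["blue"]-o["yellow"])@X)
```

```text
top yellow px [226.5 230. ] xy [0.4868 0.0613] len 0.127 thick 0.0095 yaw 9.63
top blue px [264.5 187.3] xy [ 0.6171 -0.0543] len 0.1216 thick 0.0073 yaw 9.9
11.9 [0.42025383 0.26293263 0.194214  ] [-0.2068228   0.11094888  0.47114288]
yellow out 0.10844934288882106 blue moved in 0.08745452937825071 blue ahead of yellow 0.10961157214415242
```

View pics/end.png

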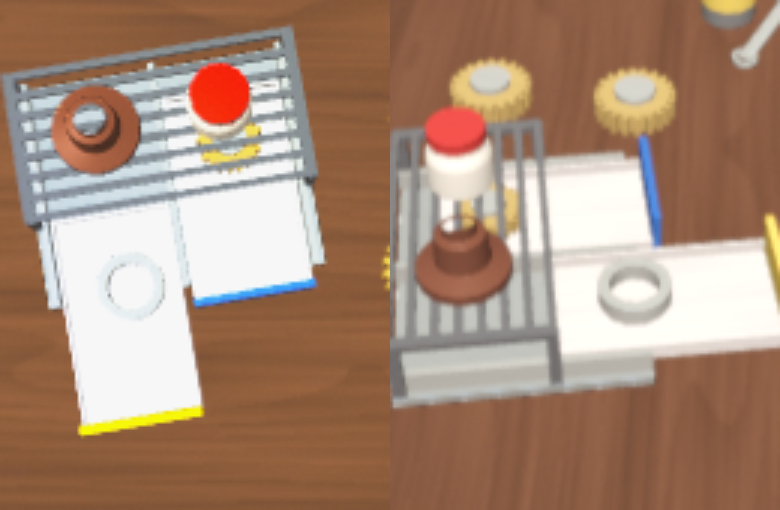

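The race is clear of the deck, about 135 mm behind the yellow lip and centred. The blue tray is home, and the hub and pot have not moved.

```bash
python3 -c "
from cell import *
print(sign_off())"
```

```text
the job is handed in; nothing more can be done
None
```

I pushed the blue tray home with the closed fingers, drew the yellow tray out by hooking them behind its lip, and handed the job in at about 12 s. No verdict was reported.

- **Blue tray:** it moved in 87 mm by camera. At the end the tool stalled and the contact force jumped from 3 N to 24 N, so it is against its inner stop.
- **Yellow tray:** the camera gave 108 mm out from its starting position and 110 mm measured against the blue lip. The tool stalled there and the force rose to 17 N, so it is against its outer stop. The two figures agree within the 2 mm calibration.
- **Race and gear:** the race lies flat and centred, about 135 mm behind the yellow lip and clear of the deck. The gear is under the deck and only partly visible, so I judged it by eye and did not measure it.
- **Other objects:** the hub and grease pot look unmoved in the last picture. The bottle, cup, screwdriver and spanner were not re-measured, but the arm stayed clear of them. The arm was free, with no contact force.
- **Failed or rough checks:** one move call was refused because fields were missing, and it moved nothing. My first yellow colour mask picked up the gear, so I corrected it. The mid-push lip readings were spoiled because the arm blocked the view, so I relied on force there.

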